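# Shut the sampling valve, find the full sample box by weight and pack it

### The job

Shut the sampling line first: turn the red valve handle clockwise to its end stop. Then lift the three identical closed sample boxes clear of the table one after another, the left one first (as seen from the robot), then the middle, then the right, to find by weight the one that is full. Set that heavy box down gently, without dropping it, upright, flat on the floor of the orange crate, with the two lighter ones standing upright back where they were and everything else left alone.

Things in the scene. Friction and masses are not known exactly. Their poses are not given: they have to be found in the camera images.
- box_left: left (greatest y) of three look-alike boxes standing in a row across the table: closed white sample box, 100 (its x) x 80 (its y) x 74 mm, blue-green lid 102 x 82 mm, lid top 82 mm above the underside; on it, centred, a solid black bar handle 80 mm long (along x), 24 mm wide, from 82 to 114 mm high. Origin: centre of the underside, z up. 
- box_middle: middle box: closed white sample box, 100 (its x) x 80 (its y) x 74 mm, blue-green lid 102 x 82 mm, lid top 82 mm above the underside; on it, centred, a solid black bar handle 80 mm long (along x), 24 mm wide, from 82 to 114 mm high. Origin: centre of the underside, z up. Any one of the three is the heavy one: 0.7 to 0.9 kg; the other two 0.2 to 0.4 kg each.
- box_right: right box (smallest y): closed white sample box, 100 (its x) x 80 (its y) x 74 mm, blue-green lid 102 x 82 mm, lid top 82 mm above the underside; on it, centred, a solid black bar handle 80 mm long (along x), 24 mm wide, from 82 to 114 mm high. Origin: centre of the underside, z up. A hidden jar inside each box can shift 3 mm.
- crate: the orange open transport crate, fixed to the table on the right or left of the boxes: 190 (its x) x 150 (its y) x 45 mm outside, walls and floor 5 mm thick. Origin: centre of its underside on the table, z up.
- crate_in (a point): centre of the crate's inner floor, 5 mm above the table, with the crate's axes. The inner floor is 180 (x) x 140 (y) mm, the walls rise 40 mm above it.
- valve (a joint): red bar handle of the quarter-turn valve on the steel pipe, on the other side of the boxes from the crate; rad, grows as it turns clockwise seen from above: 0 = open (bar along the pipe), 1.571 = shut, at its end stop (bar across the pipe). Starts at 0.1 to 0.5, turns against 0.12 N m of friction and stays where it is left.
- valve_grip (a point): on the vertical turning axis of the red valve handle, at the top of its bar, 132 mm above the table; turns with the handle. The bar is 96 mm long along this x, 18 mm wide along y, and spans 100 to 132 mm above the table; under it a hub 34 mm in diameter, and below 82 mm the brass valve body, 70 x 58 mm.
- bottle_a: bystander: white bottle with a blue-green cap, 52 mm diameter, 105 mm high, standing behind the boxes. Origin: centre of its underside.
- bottle_b: bystander: a second such bottle, same size, behind the boxes. Origin: centre of its underside.
- meter: bystander: yellow handheld meter with a dark display lying in front of the robot, 70 x 140 x 30 mm. Origin: centre of its underside.
- wrench: bystander: steel wrench, 190 mm long (along its x), lying flat in front of the robot. Origin: centre of its underside.
- tape_measure: bystander: orange and black tape measure, 70 x 40 x 60 mm, behind the boxes. Origin: centre of its underside.

How it is judged:
By the outcome, as a careful person would: the job done as asked, in the order asked, and still so for the second after the job is handed in, with the robot touching nothing.
It also fails if it takes over 72 s, if anything falls off the work surface, if the arm or the gripper's body presses on something with over 40 N, if the wrist force passes 120 N, or if a joint passes its speed limit or range.

### The arm

A 6-joint arm with a two-finger parallel gripper is mounted at the origin on the work surface. World frame = base frame: x ahead of the robot, y to its left, z up, the work surface at z = 0. Lengths are in m, angles in rad, forces in N, time in s.
With the tool pointing down it reaches from about 0.35 to 0.85 m from the base axis. Payload 8.1 kg.
Tool frame: the origin (TCP) lies midway between the tips of the shut fingers; the grasp point (between the pads) lies 19 mm behind it (arm.tcp_to_grasp is the z of the grasp point in the tool frame, in m); z points along the fingers, y is the direction in which the jaws open and shut (so a half turn about z gives the same grasp; the last joint's range is limited). The gripper opens to 85 mm and grips with 20 to 120 N. Pads are 22 mm wide; open, the fingers measure 114 mm over their backs; the gripper's body (76 mm by 85 mm) begins 54 mm behind the grasp point. The pads swing forward as they close: fully open they stand 13 mm farther back than shut.
Start: joints at [1.104, 0.13, 1.488, -0, 1.523, -0.085], TCP at [0.224, 0.557, 0.231] pointing down, gripper open.
Joint ranges: [-2.96, 2.96], [-0.89, 2.26], [0.02, 2.5], [-1.34, 4.48], [0, 2.73], [-2.66, 2.66]. Speed limits (rad/s): [2.39, 2.39, 2.79, 3.14, 3.14, 3.14].

### API

Orientations are given as a 3x3 rotation matrix whose columns are the frame's x, y, z axes.
In Python, from rig import arm gives the robot as it stands.
- The arm moves only by the tool play_rows, never from a script. Its argument "targets" is a list of rows, each a list of 3 entries, a list of its own where there are three numbers: the closure, from 0 (fully open) to 1 (shut), then the shift along the tool's x, y, z in mm, then the turn about the tool's z in degrees. In form: [[gripper, [x, y, z], spin], ...]. A call has 1 to 8 rows; each row is the pose to reach, as a shift and turn from the pose commanded when the call began, along the tool's axes at that moment; what a row does not reach only later rows make up. A row lasts 1/12 s, in which the tool goes at most 41.7 mm and 7.16 degrees, less where a joint would pass 70% of its speed; a pose out of reach is approached as far as the arm can. A call with a gripper value outside its range is refused whole. The fingers move at their own pace and stop on an object; "force" is the grip in N (left out, the last holds). Time passes only in rows, so rows that repeat a pose let the fingers close. It gives the time, the measured TCP pose, the force and the opening at its end, in the units of the state.
- arm.get_state(): the state, without advancing time (a new reading comes with each control period).
- arm.capture(name): name is "side" or "top" or "wrist"; returns the picture (384x512x3 uint8, blue, green, red); there is no depth.
- arm.get_calibration(name): a dict with "camera_matrix" (3x3 intrinsics, pixels), "position" and "orientation" of the camera in the world; the wrist camera has in their place "tool_from_camera" (4x4, takes a point from camera to tool coordinates, whose origin is the TCP and whose axes are the flange's). Camera axes: x right, y down, z forward; pixel columns grow to the right and rows downward; lengths in m; the calibration is good to about 2 mm. A picture is of the moment at which its call begins: read the wrist's pose just before it. get_calibration takes no time and is no camera call.
- arm.hand_in(): hands the job in, once; it reports no verdict.
Trained networks look in the newest picture that a camera, given by its name, has taken for a name from the list of things; names that differ only in an ending like _2 or _b are one class to them, and where a whole thing is asked for, a point or a joint stands for the part that bears it (a point fixed in the world has none). Each returns a list of dicts, best first, with "p" (0 to 1); they miss things now and then, are a little off and sometimes report something else, mostly with a low value. They report only what shows in the picture. A call takes as long as a camera call.
- arm.boxes_of(camera, label): "xy" ([column, row] in pixels, amid what is visible of it).
- arm.masks_of(camera, label): "pixels" (384x512 bool, what is visible of it) and "xy" ([column, row] in pixels, amid what is visible of it).
The state is a dict: "time": time; "q": joint angles; "joint_velocities": joint speeds; "joint_torque": joint torques, N m; "tool_pos": TCP position; "eef_rot": TCP orientation; "wrist_force": force on the tool from outside, world axes, zero at the start; "wrist_torque": the same for the moment, N m; "gripper_width": finger opening in m.
Only numpy, scipy, OpenCV 4.12 (cv2) and the standard library are available. Lean on these libraries where they do the work, as an engineer would, in place of code of your own. Each camera call takes 0.05 s, during which the arm holds its last target. There are 200 camera calls.

## Working session

There is one attempt and no reset: what is moved stays moved. The work goes in short steps, Python scripts to look and compute and a tool call to move; the robot and the scene stay as the last step left them, time stands still between calls to the robot, and variables do not carry over. Pictures are saved under pics/ and viewed, about 8 in all and at most 12, crops included, and the job is handed in when it is done.

Besides the shell and the picture viewer there is one more tool, called after "Emit:" as a command line: name --argument value ..., lists and objects as JSON in quotes. play_rows: Moves the arm, as the interface text tells. Its arguments: {"type":"object","properties":{"targets":{"type":"array","items":{"type":"array"}},"force":{"type":"number"}},"required":["targets"]}

```bash
mkdir -p pics; ls; python3 - <<'E'
from rig import arm
import cv2,numpy as np
np.set_printoptions(precision=4,suppress=True)
s=arm.get_state();print(s['time'],s['tool_pos'],s['eef_rot'],s['wrist_force'],s['gripper_width'])
for n in ('top','side'):
    im=arm.capture(n);cv2.imwrite(f'pics/{n}0.png',im);c=arm.get_calibration(n);print(n,c)
print(arm.get_calibration('wrist'),arm.tcp_to_grasp)
for n in ('top','side'):
  for l in ('box_left','crate','valve','valve_grip','crate_in'):
    print(n,l,[(np.round(d['xy'],1),round(d['p'],2),int(d['pixels'].sum())) for d in arm.masks_of(n,l)])
E
```

```text
pics
0.0 [0.2233 0.5563 0.2302] [[-0.928   0.3726 -0.0008]
 [ 0.3726  0.928  -0.0017]
 [ 0.0001 -0.0019 -1.    ]] [-0.0579 -0.2201 -0.8858] 0.08508432187530623
top {'camera_matrix': array([[440.0653,   0.    , 259.762 ],
       [  0.    , 440.0653, 190.4571],
       [  0.    ,   0.    ,   1.    ]]), 'position': array([ 0.473 , -0.0164,  1.1284]), 'orientation': array([[ 0.0216, -0.9956,  0.0912],
       [-0.9997, -0.0206,  0.0116],
       [-0.0097, -0.0914, -0.9958]])}
side {'camera_matrix': array([[450.2475,   0.    , 252.6372],
       [  0.    , 450.2475, 196.8081],
       [  0.    ,   0.    ,   1.    ]]), 'position': array([ 0.5221, -1.0535,  0.8337]), 'orientation': array([[ 0.9989, -0.0342,  0.0316],
       [-0.0455, -0.5688,  0.8212],
       [-0.0101, -0.8218, -0.5697]])}
{'camera_matrix': array([[279.8681,   0.    , 258.6427],
       [  0.    , 279.8681, 192.8562],
       [  0.    ,   0.    ,   1.    ]]), 'tool_from_camera': array([[-0.0006, -0.9447, -0.328 ,  0.085 ],
       [ 1.    , -0.0004, -0.0005,  0.0016],
       [ 0.0004, -0.328 ,  0.9447, -0.1421],
       [ 0.    ,  0.    ,  0.    ,  1.    ]])} -0.0187
top box_left [(array([204.2, 179.9]), 0.86, 1572)]
top crate [(array([402. , 218.9]), 0.7, 5000), (array([257.9, 189.3]), 0.22, 1430)]
top valve [(array([117.9, 216.9]), 0.9, 529)]
top valve_grip [(array([117.6, 216.3]), 0.62, 588)]
top crate_in [(array([401. , 215.7]), 0.81, 5062), (array([261.1, 190. ]), 0.4, 1547)]
side box_left [(array([263.4, 182.9]), 0.79, 931), (array([308.4, 194.2]), 0.66, 454)]
side crate [(array([231.4, 316.2]), 0.81, 5530)]
side valve [(array([232.6, 139.2]), 0.56, 328)]
side valve_grip [(array([232.9, 142.6]), 0.9, 314)]
side crate_in [(array([237. , 317.2]), 0.82, 5419)]
```

View pics/top0.png

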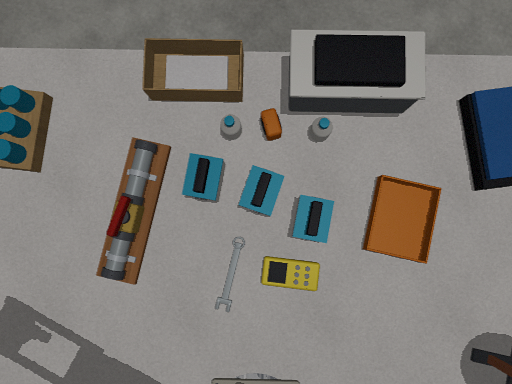

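View pics/side0.png

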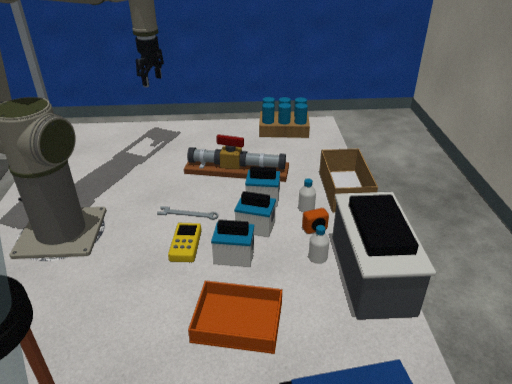

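The top view shows the valve at (119,216) on the left, the boxes at (204,177), (262,190) and (313,218), and the crate at (402,219) on the right. The wrench and meter lie in front of the boxes, with two bottles and the tape measure behind. Next I fit the poses by silhouette.

```bash
cat > fit.py <<'E'
import cv2,numpy as np
from scipy.optimize import minimize
S=4
def proj(P,cal):
    R=cal['orientation'];p=(P-cal['position'])@R
    return p[:,:2]/p[:,2:]@np.diag([cal['camera_matrix'][0,0],cal['camera_matrix'][1,1]])+cal['camera_matrix'][:2,2]
def corners(x,y,a,lx,ly,z0,z1):
    c=np.array([[i*lx/2,j*ly/2] for i in(1,-1) for j in(1,-1)])@np.array([[np.cos(a),np.sin(a)],[-np.sin(a),np.cos(a)]])+[x,y]
    return np.vstack([np.c_[c,[z]*4] for z in(z0,z1)])
def render(p,parts,cal,shape):
    m=np.zeros((shape[0]*S,shape[1]*S),np.uint8)
    for q in parts:
        h=cv2.convexHull(((proj(corners(*p,*q),cal)+.5)*S).astype(np.float32))
        cv2.fillConvexPoly(m,np.round(h*16).astype(np.int32),1,shift=4)
    return m
def fit(p0,parts,views):
    big=[(np.kron(m.astype(np.uint8),np.ones((S,S),np.uint8)),c,m.shape) for m,c in views]
    def cost(p): return sum(np.count_nonzero(render(p,parts,c,s)^m)/m.sum() for m,c,s in big)
    best=None
    for d in(-.25,0,.25):
        r=minimize(cost,p0+[0,0,d],method='Nelder-Mead',options=dict(initial_simplex=np.array(p0)+[0,0,d]+np.array([[0,0,0],[.02,0,0],[0,.02,0],[0,0,.2]]),xatol=1e-4,fatol=1e-4))
        if best is None or r.fun<best.fun: best=r
    return best.x,best.fun
def ray(px,cal,z):
    d=cal['orientation']@np.linalg.solve(cal['camera_matrix'],[*px,1]);t=(z-cal['position'][2])/d[2]
    return cal['position']+t*d
def near(mask,px,r=8):
    n,l,st,c=cv2.connectedComponentsWithStats(mask.astype(np.uint8))
    d=[np.hypot(*(np.argwhere(l==k)[:,::-1]-px).T).min() if st[k,4]>40 else 1e9 for k in range(1,n)]
    return l==1+int(np.argmin(d))
E
python3 - <<'E'
from fit import *
from rig import arm
I={n:cv2.imread(f'pics/{n}0.png') for n in('top','side')};C={n:arm.get_calibration(n) for n in I}
H={n:cv2.cvtColor(I[n],cv2.COLOR_BGR2HSV) for n in I}
def red(n):
    h=H[n].astype(int);return ((h[...,0]<4)|(h[...,0]>172))&(h[...,1]>150)&(h[...,2]>50)
def orange(n):
    h=H[n].astype(int);return (h[...,0]>=4)&(h[...,0]<16)&(h[...,1]>170)&(h[...,2]>80)
def teal(n):
    h=H[n].astype(int);return ((h[...,0]>85)&(h[...,0]<102)&(h[...,1]>120)&(h[...,2]>60))
def tb(n): return cv2.morphologyEx((teal(n)|(H[n][...,2]<55)).astype(np.uint8),cv2.MORPH_CLOSE,np.ones((3,3)))
np.set_printoptions(precision=4,suppress=True)
def go(name,px,mf,parts,z,a):
    ms={n:near(mf(n),px[n]) for n in px}
    p0=np.r_[ray(px['top'],C['top'],z)[:2],a]
    for vs in [list(px)]+([[n] for n in px] if len(px)>1 else []):
        x,f=fit(p0,parts,[(ms[n],C[n]) for n in vs]);print(name,vs,x,'deg %.1f'%np.degrees(x[2]),'cost %.3f'%f,[int(ms[n].sum()) for n in vs])
go('valve',dict(top=(119,216),side=(231,141)),red,[(.096,.018,.1,.132)],.132,-.4)
go('crate',dict(top=(402,219),side=(237,317)),orange,[(.19,.15,0,.045)],.02,-.1)
lid=[(.102,.082,.074,.082),(.08,.024,.082,.114)]
for n,px,a in(('L',(195,175),-.1),('M',(252,188),-.3),('R',(303,217),-.1)): go(n,dict(top=px),tb,lid,.09,a)
for n,px,a in(('L',(202,175),-.1),('M',(262,187),-.3),('R',(315,217),-.1)): go(n+'handle',dict(top=px),lambda n:H[n][...,2]<50,lid[1:],.1,a)
# pipe
t=ray((145,150),C['top'],.06)-ray((115,270),C['top'],.06);print('pipe deg',np.degrees(np.arctan2(t[1],t[0])))
E
```

```text
valve ['top', 'side'] [ 0.5009  0.3204 -0.3834] deg -22.0 cost 0.704 [397, 229]
valve ['top'] [ 0.5016  0.3196 -0.348 ] deg -19.9 cost 0.334 [397]
valve ['side'] [ 0.4991  0.3239 -0.5339] deg -30.6 cost 0.314 [229]
crate ['top', 'side'] [ 0.5113 -0.3576 -0.2017] deg -11.6 cost 0.274 [4193, 5306]
crate ['top'] [ 0.5116 -0.3575 -0.1999] deg -11.5 cost 0.222 [4193]
crate ['side'] [ 0.5104 -0.3559 -0.197 ] deg -11.3 cost 0.045 [5306]
L ['top'] [ 0.6004  0.135  -0.1615] deg -9.3 cost 0.042 [1436]
M ['top'] [ 0.5706 -0.0072 -0.3169] deg -18.2 cost 0.036 [1435]
R ['top'] [ 0.5054 -0.1316 -0.1726] deg -9.9 cost 0.034 [1475]
Lhandle ['top'] [ 0.6004  0.1349 -0.1256] deg -7.2 cost 0.182 [372]
Mhandle ['top'] [ 0.5703 -0.007  -0.313 ] deg -17.9 cost 0.108 [349]
Rhandle ['top'] [ 0.5053 -0.1312 -0.17  ] deg -9.7 cost 0.086 [390]
pipe deg -11.3696799475582
```

Emit:
play_rows --targets '[[0,[-40,-13,0],0],[0,[-80,-26,0],0],[0,[-119,-40,0],0],[0,[-159,-53,0],0],[0,[-198,-66,0],0],[0,[-238,-79,0],0],[0,[-277,-92,0],0],[0,[-315,-105,0],0]]' --force 60

```text
time: 1.27
tool_pos: [0.4782, 0.3404, 0.2316]
eef_rot: [[-0.928, 0.373, 0.001], [0.373, 0.928, 0.0], [-0.0, 0.0, -1.0]]
wrist_force: [-0.4, 0.8, -0.6]
gripper_width: 0.085
```

Emit:
play_rows --targets '[[0,[-31,-10,0],0],[0,[-31,-10,0],0],[0,[-31,-10,0],0]]'

```text
time: 1.52
tool_pos: [0.503, 0.3197, 0.2311]
eef_rot: [[-0.927, 0.376, -0.0], [0.376, 0.927, -0.0], [0.0, -0.0, -1.0]]
wrist_force: [-0.8, 0.2, -0.3]
gripper_width: 0.0851
```

```bash
cat > wr.py <<'E'
from fit import *
from rig import arm
def shot(name):
    s=arm.get_state();im=arm.capture('wrist');cv2.imwrite(f'pics/{name}.png',im)
    c=arm.get_calibration('wrist');T=c['tool_from_camera'];R=s['eef_rot']
    return s,im,dict(camera_matrix=c['camera_matrix'],orientation=R@T[:3,:3],position=s['tool_pos']+R@T[:3,3])
def rel(s,x,y,z,yaw):
    "tool shift mm and spin deg to put TCP at x,y,z with tool x along yaw (mod 180)"
    R=s['eef_rot'];d=R.T@(np.array([x,y,z])-s['tool_pos'])*1000
    cur=np.arctan2(R[1,0],R[0,0]);sp=-(np.degrees(yaw-cur));sp=(sp+90)%180-90
    print('shift',d.round(1),'spin',round(sp,1),'tool_pos',s['tool_pos'].round(4),'yaw',round(np.degrees(cur),1),'F',s['wrist_force'].round(1),'w',round(s['gripper_width'],4),'t',s['time'],'q6',round(s['q'][5],2))
E
python3 - <<'E'
from wr import *
s,im,c=shot('v1')
h=cv2.cvtColor(im,cv2.COLOR_BGR2HSV).astype(int)
m=((h[...,0]<6)|(h[...,0]>170))&(h[...,1]>130)&(h[...,2]>40)
nm=arm.masks_of('wrist','valve');print([(d['xy'],d['p'],d['pixels'].sum()) for d in nm])
m1=near(m,nm[0]['xy'])
for q in(m1,nm[0]['pixels']):
    x,f=fit(np.array([.501,.32,-.4]),[(.096,.018,.1,.132)],[(q,c)]);print(x,np.degrees(x[2]),f,q.sum())
rel(s,x[0],x[1],.105,x[2])
v=im.copy();
cs,_=cv2.findContours(m1.astype(np.uint8),0,1);cv2.drawContours(v,cs,-1,(0,255,0),1);cv2.imwrite('pics/v1o.png',v)
E
```

```text
[([258.8, 179.2], 0.69, np.int64(2285))]
[ 0.50208188  0.32368425 -0.33411469] -19.143361730752112 0.20259111617312073 1756
[ 0.50107471  0.32435623 -0.33774585] -19.351411513464793 0.1787746170678337 2285
shift [  3.5   3.6 126.1] spin -2.7 tool_pos [0.503  0.3197 0.2311] yaw 157.9 F [-0.8  0.2 -0.3] w 0.0851 t 1.5167 q6 -0.71
```

View pics/v1o.png

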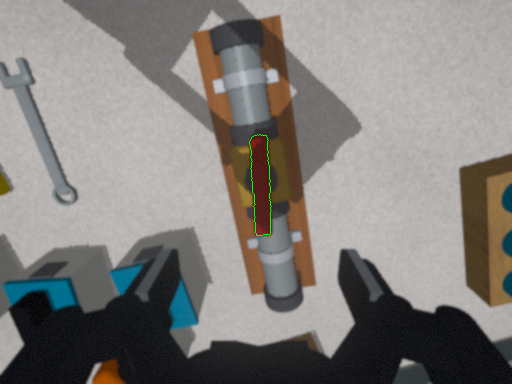

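The wrist view shows the bar at (261,185), tilted about 3° from the tool axis, which agrees with the fit. I'll descend and grip it.

Emit:
play_rows --targets '[[0,[3,4,30],-3],[0,[3,4,65],-3],[0,[3,4,100],-3],[0,[3,4,126],-3],[0,[3,4,126],-3],[0.5,[3,4,126],-3],[1,[3,4,126],-3],[1,[3,4,126],-3]]' --force 60

```text
time: 2.28
tool_pos: [0.5019, 0.3275, 0.1085]
eef_rot: [[-0.946, 0.323, 0.004], [0.323, 0.946, 0.002], [-0.003, 0.003, -1.0]]
wrist_force: [-0.4, 0.3, 0.5]
gripper_width: 0.0519
```

Emit:
play_rows --targets '[[1,[0,0,0],0],[1,[0,0,0],0],[1,[0,0,0],0],[1,[0,0,0],0]]'

```text
time: 2.62
tool_pos: [0.5005, 0.3233, 0.1075]
eef_rot: [[-0.946, 0.324, -0.001], [0.324, 0.946, -0.005], [-0.001, -0.005, -1.0]]
wrist_force: [-9.5, -18.2, 18.3]
gripper_width: 0.017
```

Emit:
play_rows --targets '[[1,[0,-2,-1],0],[1,[0,-3,-2],0],[1,[0,-3,-2],0]]'

```text
time: 2.87
tool_pos: [0.5003, 0.323, 0.1076]
eef_rot: [[-0.946, 0.324, 0.002], [0.324, 0.946, 0.001], [-0.001, 0.001, -1.0]]
wrist_force: [5.1, -1.2, -3.6]
gripper_width: 0.0171
```

Emit:
play_rows --targets '[[1,[0,0,0],6],[1,[0,0,0],12],[1,[0,0,0],18],[1,[0,0,0],24],[1,[0,0,0],30],[1,[0,0,0],36],[1,[0,0,0],40],[1,[0,0,0],40]]'

```text
time: 3.53
tool_pos: [0.5007, 0.3235, 0.1076]
eef_rot: [[-0.513, 0.859, 0.002], [0.859, 0.513, 0.001], [-0.001, 0.002, -1.0]]
wrist_force: [5.5, 1.3, -4.5]
gripper_width: 0.0172
```

Emit:
play_rows --targets '[[1,[0,0,0],6],[1,[0,0,0],12],[1,[0,0,0],18],[1,[0,0,0],24],[1,[0,0,0],30],[1,[0,0,0],35],[1,[0,0,0],38],[1,[0,0,0],38]]'

```text
time: 4.2
tool_pos: [0.5012, 0.3236, 0.1077]
eef_rot: [[0.123, 0.992, 0.003], [0.992, -0.124, 0.001], [0.002, 0.003, -1.0]]
wrist_force: [9.1, 1.7, -6.3]
gripper_width: 0.0169
```

```bash
cat > st.py <<'E'
from wr import *
s=arm.get_state();R=s['eef_rot'];print(s['time'],s['tool_pos'].round(4),'yaw',np.degrees(np.arctan2(R[1,0],R[0,0])).round(1),s['wrist_force'].round(1),s['wrist_torque'].round(2),s['q'].round(2))
E
python3 st.py
```

```text
4.2 [0.5012 0.3236 0.1077] yaw 82.9 [ 9.1  1.7 -6.3] [ 0.18 -1.37 -0.12] [ 0.49  0.21  1.63 -0.    1.3   0.61]
```

Emit:
play_rows --targets '[[1,[0,0,0],2],[1,[0,0,0],4],[1,[0,0,0],6],[1,[0,0,0],6]]'

```text
time: 4.53
tool_pos: [0.5012, 0.3235, 0.1077]
eef_rot: [[0.224, 0.975, 0.004], [0.975, -0.224, 0.001], [0.002, 0.003, -1.0]]
wrist_force: [10.0, 0.6, -7.2]
gripper_width: 0.0168
```

```bash
python3 st.py
```

```text
4.5333 [0.5012 0.3235 0.1077] yaw 77.1 [10.   0.6 -7.2] [ 0.12 -1.42  1.  ] [ 0.49  0.21  1.63 -0.    1.3   0.71]
```

Emit:
play_rows --targets '[[1,[0,0,0],2],[1,[0,0,0],3],[1,[0,0,0],3]]'

```text
time: 4.78
tool_pos: [0.5013, 0.3239, 0.1078]
eef_rot: [[0.273, 0.962, 0.004], [0.962, -0.273, 0.001], [0.002, 0.004, -1.0]]
wrist_force: [10.2, 2.2, -6.8]
gripper_width: 0.0171
```

```bash
python3 st.py
```

```text
4.7833 [0.5013 0.3239 0.1078] yaw 74.2 [10.2  2.2 -6.8] [ 0.49 -1.45  1.75] [ 0.49  0.21  1.63 -0.    1.3   0.76]
```

The moment rose to 1.75 N m as I kept turning, so the handle is on its stop. I'll release it and rise.

Emit:
play_rows --targets '[[1,[0,0,0],-2],[0,[0,0,0],-2],[0,[0,0,0],-2],[0,[0,0,0],-2],[0,[0,0,0],-2],[0,[0,0,-30],-2],[0,[0,0,-70],-2],[0,[0,0,-110],-2]]'

```text
time: 5.45
tool_pos: [0.4982, 0.3226, 0.2171]
eef_rot: [[0.24, 0.971, -0.003], [0.971, -0.24, -0.002], [-0.002, -0.003, -1.0]]
wrist_force: [0.8, 0.2, 0.5]
gripper_width: 0.0858
```

Emit:
play_rows --targets '[[0,[0,0,-15],0],[0,[0,0,-15],0],[0,[0,0,-15],0]]'

```text
time: 5.7
tool_pos: [0.5003, 0.3237, 0.2343]
eef_rot: [[0.24, 0.971, 0.003], [0.971, -0.24, 0.002], [0.002, 0.002, -1.0]]
wrist_force: [-0.2, 0.5, 0.2]
gripper_width: 0.0849
```

```bash
python3 - <<'E'
from wr import *
s,im,c=shot('v2')
h=cv2.cvtColor(im,cv2.COLOR_BGR2HSV).astype(int)
m=((h[...,0]<6)|(h[...,0]>170))&(h[...,1]>130)&(h[...,2]>40)
m1=near(m,np.array([259,180]))
x,f=fit(np.array([.501,.323,-1.76]),[(.096,.018,.1,.132)],[(m1,c)]);print(x,np.degrees(x[2]),f,m1.sum())
rel(s,.6004,.135,.2,-.155)
E
python3 st.py
```

```text
[ 0.50106446  0.32337937 -1.79184853] -102.66535814694996 0.24950305810397552 1635
shift [-159.2  142.4   34.2] spin 85.0 tool_pos [0.5003 0.3237 0.2343] yaw 76.1 F [-0.2  0.5  0.2] w 0.0849 t 5.7 q6 0.73
5.75 [0.4994 0.3232 0.2322] yaw 76.1 [ 0.3 -0.1 -0.9] [-0.02  0.06 -0.  ] [0.49 0.12 1.5  0.   1.52 0.73]
```

View pics/v2.png

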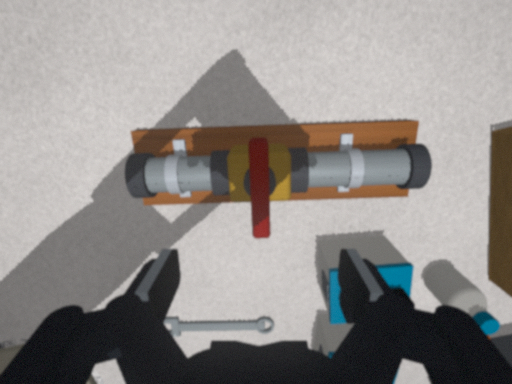

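The bar now runs from (258,140) to (262,236), square to the pipe, so the valve is shut. Next is the left box.

Emit:
play_rows --targets '[[0,[-20,18,0],7],[0,[-40,36,5],14],[0,[-60,54,10],21],[0,[-80,72,14],28],[0,[-100,90,18],35],[0,[-120,108,22],42],[0,[-140,126,24],49],[0,[-159,142,24],56]]'

```text
time: 6.42
tool_pos: [0.5981, 0.1331, 0.2049]
eef_rot: [[0.941, 0.338, -0.005], [0.338, -0.941, -0.001], [-0.005, -0.001, -1.0]]
wrist_force: [0.4, 0.4, 0.2]
gripper_width: 0.0852
```

Emit:
play_rows --targets '[[0,[0,0,0],7],[0,[0,0,0],14],[0,[0,0,0],21],[0,[0,0,0],28],[0,[0,0,0],29],[0,[0,0,0],29],[0,[0,0,0],29]]'

```text
time: 7.0
tool_pos: [0.5985, 0.1347, 0.207]
eef_rot: [[0.989, -0.15, -0.002], [-0.15, -0.989, -0.0], [-0.002, 0.001, -1.0]]
wrist_force: [0.4, -0.2, -0.3]
gripper_width: 0.0855
```

```bash
cat > boxfit.py <<'E'
from wr import *
import sys
def boxfit(name,x,y,a,zt=.088,z0=0):
    s,im,c=shot(name)
    h=cv2.cvtColor(im,cv2.COLOR_BGR2HSV).astype(int)
    m=(h[...,0]>85)&(h[...,0]<102)&(h[...,1]>110)&(h[...,2]>40)|(h[...,2]<50)
    lid=[(.102,.082,.074+z0,.082+z0),(.08,.024,.082+z0,.114+z0)]
    r0=render((x,y,a),[(.2,.17,.08,.08)],c,m.shape)[S//2::S,S//2::S]>0
    r0[250:]=False
    m=cv2.morphologyEx((m&r0).astype(np.uint8),cv2.MORPH_CLOSE,np.ones((5,5)))
    m=near(m,proj(np.array([[x,y,.1+z0]]),c)[0])
    p,f=fit(np.array([x,y,a]),lid,[(m,c)]);print('box',p.round(4),np.degrees(p[2]).round(1),'cost',round(f,3),m.sum())
    rel(s,p[0],p[1],zt,p[2])
    cs,_=cv2.findContours(m.astype(np.uint8),0,1);cv2.drawContours(im,cs,-1,(0,255,0),1);cv2.imwrite(f'pics/{name}o.png',im)
if __name__=='__main__': boxfit(sys.argv[1],*map(float,sys.argv[2:]))
E
python3 boxfit.py L1 .6004 .135 -.16
```

```text
box [ 0.601   0.1392 -0.149 ] -8.5 cost 0.058 7874
shift [  2.   -4.9 119. ] spin -0.1 tool_pos [0.5985 0.1347 0.207 ] yaw -8.7 F [ 0.4 -0.2 -0.3] w 0.0855 t 7.0 q6 1.86
```

View pics/L1o.png

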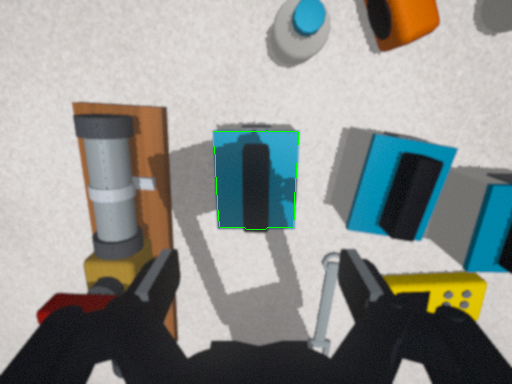

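The contour fits the left box lid at (257,180). I'll descend, grip, and weigh it.

Emit:
play_rows --targets '[[0,[2,-4,35],0],[0,[2,-4,70],0],[0,[2,-4,100],0],[0,[2,-4,118],0],[0,[2,-4,118],0],[1,[2,-4,118],0],[1,[2,-4,118],0],[1,[2,-4,118],0]]' --force 60

```text
time: 7.72
tool_pos: [0.6036, 0.1387, 0.093]
eef_rot: [[0.988, -0.154, 0.004], [-0.154, -0.988, 0.001], [0.004, -0.001, -1.0]]
wrist_force: [0.5, -0.1, -1.2]
gripper_width: 0.0519
```

Emit:
play_rows --targets '[[1,[0,0,0],0],[1,[0,0,0],0],[1,[0,0,0],0]]'

```text
time: 7.97
tool_pos: [0.6029, 0.1383, 0.092]
eef_rot: [[0.988, -0.154, 0.003], [-0.154, -0.988, 0.0], [0.003, -0.0, -1.0]]
wrist_force: [-1.1, -1.4, 6.6]
gripper_width: 0.0226
```

```bash
python3 st.py
```

```text
7.9667 [0.6029 0.1383 0.092 ] yaw -8.9 [-1.1 -1.4  6.6] [-0.18  0.2   0.03] [ 0.14  0.28  1.58 -0.    1.28  1.87]
```

Emit:
play_rows --targets '[[1,[0,0,-8],0],[1,[0,0,-20],0],[1,[0,0,-35],0],[1,[0,0,-45],0],[1,[0,0,-50],0],[1,[0,0,-50],0],[1,[0,0,-50],0],[1,[0,0,-50],0]]'

```text
time: 8.63
tool_pos: [0.6012, 0.1384, 0.1394]
eef_rot: [[0.988, -0.154, -0.001], [-0.154, -0.988, -0.0], [-0.001, 0.0, -1.0]]
wrist_force: [0.2, 0.3, -2.4]
gripper_width: 0.0228
```

Emit:
play_rows --targets '[[1,[0,0,0],0],[1,[0,0,0],0],[1,[0,0,0],0]]'

```text
time: 8.88
tool_pos: [0.6014, 0.1383, 0.1396]
eef_rot: [[0.988, -0.154, -0.001], [-0.154, -0.988, -0.0], [-0.001, 0.0, -1.0]]
wrist_force: [0.0, -0.5, -3.4]
gripper_width: 0.0227
```

```bash
python3 st.py; python3 - <<'E'
from rig import arm
for i in range(3):
    arm.capture('wrist');s=arm.get_state();print(s['wrist_force'].round(2),s['tool_pos'])
E
```

```text
8.8833 [0.6014 0.1383 0.1396] yaw -8.9 [ 0.  -0.5 -3.4] [-0.02  0.04 -0.02] [ 0.14  0.24  1.54 -0.    1.37  1.87]
[-0.1   0.95 -2.58] [0.60153559 0.13835537 0.13972265]
[ 0.24 -0.09 -1.82] [0.601612   0.13837302 0.13988233]
[ 0.1   0.78 -2.69] [0.60171347 0.13837711 0.14001663]
```

About 0.27 kg, so the left box is light. I'll put it back.

Emit:
play_rows --targets '[[1,[0,0,15],0],[1,[0,0,30],0],[1,[0,0,40],0],[1,[0,0,44],0],[1,[0,0,46],0],[1,[0,0,48],0],[1,[0,0,49],0],[1,[0,0,49],0]]'

```text
time: 9.7
tool_pos: [0.6025, 0.1385, 0.0922]
eef_rot: [[0.988, -0.154, 0.001], [-0.154, -0.988, 0.0], [0.001, -0.0, -1.0]]
wrist_force: [-0.1, 0.9, -2.2]
gripper_width: 0.023
```

```bash
python3 st.py
```

```text
9.7 [0.6025 0.1385 0.0922] yaw -8.9 [-0.1  0.9 -2.2] [-0.03  0.03  0.01] [ 0.14  0.28  1.58 -0.    1.28  1.87]
```

Emit:
play_rows --targets '[[1,[0,0,1],0],[1,[0,0,1.5],0],[1,[0,0,1.5],0]]'

```text
time: 9.95
tool_pos: [0.6027, 0.1383, 0.0921]
eef_rot: [[0.988, -0.154, 0.002], [-0.154, -0.988, 0.0], [0.002, -0.0, -1.0]]
wrist_force: [-5.5, -2.2, 8.8]
gripper_width: 0.023
```

Emit:
play_rows --targets '[[1,[0,0,0.5],0],[1,[0,0,1],0],[1,[0,0,1],0]]'

```text
time: 10.2
tool_pos: [0.6029, 0.1383, 0.0921]
eef_rot: [[0.988, -0.154, 0.003], [-0.154, -0.988, -0.0], [0.003, -0.0, -1.0]]
wrist_force: [-8.4, -3.0, 15.6]
gripper_width: 0.0232
```

Emit:
play_rows --targets '[[0,[0,0,-1],0],[0,[0,0,-1],0],[0,[0,0,-1],0],[0,[0,0,-1],0],[0,[0,0,-25],0],[0,[0,0,-60],0],[0,[0,0,-95],0],[0,[0,0,-115],0]]'

```text
time: 10.87
tool_pos: [0.6031, 0.1386, 0.208]
eef_rot: [[0.988, -0.154, 0.004], [-0.154, -0.988, 0.001], [0.004, -0.001, -1.0]]
wrist_force: [1.3, 0.1, 0.9]
gripper_width: 0.0857
```

Emit:
play_rows --targets '[[0,[-3,35,0],3],[0,[-5,75,0],6],[0,[-7,110,0],9],[0,[-9,145,0],9],[0,[-9,147,0],9],[0,[-9,147,0],9]]'

```text
time: 11.37
tool_pos: [0.57, -0.0073, 0.2037]
eef_rot: [[0.951, -0.31, 0.0], [-0.31, -0.951, -0.0], [0.0, 0.0, -1.0]]
wrist_force: [0.1, 0.2, 0.2]
gripper_width: 0.0855
```

```bash
python3 boxfit.py M1 .571 -.006 -.316 .09
```

```text
box [ 0.5706 -0.0036 -0.316 ] -18.1 cost 0.054 8025
shift [ -0.6  -3.7 113.7] spin 0.0 tool_pos [ 0.57   -0.0073  0.2037] yaw -18.1 F [0.1 0.2 0.2] w 0.0855 t 11.3667 q6 1.78
```

Emit:
play_rows --targets '[[0,[0,-3,35],0],[0,[0,-3,70],0],[0,[0,-3,98],0],[0,[0,-3,113],0],[0,[0,-3,113],0],[1,[0,-3,113],0],[1,[0,-3,113],0],[1,[0,-3,113],0]]'

```text
time: 12.08
tool_pos: [0.5729, -0.0022, 0.0931]
eef_rot: [[0.952, -0.306, 0.004], [-0.306, -0.952, -0.0], [0.003, -0.001, -1.0]]
wrist_force: [0.0, 0.3, 0.3]
gripper_width: 0.0514
```

Emit:
play_rows --targets '[[1,[0,0,0],0],[1,[0,0,0],0],[1,[0,0,0],0],[1,[0,0,0],0]]'

```text
time: 12.42
tool_pos: [0.5721, -0.0028, 0.0922]
eef_rot: [[0.952, -0.307, 0.002], [-0.307, -0.952, -0.0], [0.002, -0.0, -1.0]]
wrist_force: [-1.5, -0.9, 5.8]
gripper_width: 0.0227
```

Emit:
play_rows --targets '[[1,[0,0,-8],0],[1,[0,0,-20],0],[1,[0,0,-35],0],[1,[0,0,-45],0],[1,[0,0,-50],0],[1,[0,0,-50],0],[1,[0,0,-50],0],[1,[0,0,-50],0]]'

```text
time: 13.08
tool_pos: [0.5706, -0.0026, 0.1399]
eef_rot: [[0.952, -0.307, -0.001], [-0.307, -0.952, 0.0], [-0.001, 0.0, -1.0]]
wrist_force: [0.5, 0.4, -3.6]
gripper_width: 0.0226
```

```bash
cat > w.py <<'E'
from rig import arm
import numpy as np
F=[]
for i in range(5):
    arm.capture('wrist');s=arm.get_state();F.append(s['wrist_force'][2])
print(np.round(F,2),np.mean(F),s['tool_pos'],s['gripper_width'],s['wrist_torque'],s['time'])
E
python3 w.py
```

```text
[-1.66 -3.17 -2.29 -2.98 -1.83] -2.3841122728368744 [ 0.5708073  -0.00257726  0.14014072] 0.02291784315551686 [-0.00850272 -0.03803239 -0.00304921] 13.3333
```

The middle box is also light, at about 0.25 kg. I'll return it and go to the right box.

Emit:
play_rows --targets '[[1,[0,0,15],0],[1,[0,0,30],0],[1,[0,0,40],0],[1,[0,0,45],0],[1,[0,0,48],0],[1,[0,0,50],0],[1,[0,0,51],0],[1,[0,0,51],0]]'

```text
time: 14.0
tool_pos: [0.5723, -0.0033, 0.0922]
eef_rot: [[0.952, -0.307, 0.002], [-0.307, -0.952, -0.001], [0.002, 0.0, -1.0]]
wrist_force: [-5.4, -1.1, 8.7]
gripper_width: 0.0228
```

Emit:
play_rows --targets '[[0,[0,0,-1],0],[0,[0,0,-1],0],[0,[0,0,-1],0],[0,[0,0,-1],0],[0,[0,0,-25],0],[0,[0,0,-60],0],[0,[0,0,-95],0],[0,[0,0,-115],0]]'

```text
time: 14.67
tool_pos: [0.5725, -0.0026, 0.209]
eef_rot: [[0.952, -0.307, 0.004], [-0.307, -0.952, -0.0], [0.004, -0.001, -1.0]]
wrist_force: [0.7, 0.8, 0.3]
gripper_width: 0.0856
```

Emit:
play_rows --targets '[[0,[-7,35,0],-3],[0,[-14,72,0],-6],[0,[-20,108,0],-8],[0,[-25,138,0],-8],[0,[-25,140,0],-8],[0,[-25,140,0],-8]]'

```text
time: 15.17
tool_pos: [0.5038, -0.1296, 0.2049]
eef_rot: [[0.985, -0.175, 0.0], [-0.175, -0.985, -0.0], [0.0, 0.0, -1.0]]
wrist_force: [-0.3, 0.7, 0.2]
gripper_width: 0.0857
```

```bash
python3 boxfit.py R1 .506 -.129 -.17 .09
```

```text
box [ 0.5054 -0.128  -0.1757] -10.1 cost 0.105 7633
shift [  1.2  -1.8 114.9] spin 0.0 tool_pos [ 0.5038 -0.1296  0.2049] yaw -10.1 F [-0.3  0.7  0.2] w 0.0857 t 15.1667 q6 1.4
```

Emit:
play_rows --targets '[[0,[1,-1,35],0],[0,[1,-1,70],0],[0,[1,-1,98],0],[0,[1,-1,114],0],[0,[1,-1,114],0],[1,[1,-1,114],0],[1,[1,-1,114],0],[1,[1,-1,114],0]]' --force 70

```text
time: 15.88
tool_pos: [0.5073, -0.1274, 0.093]
eef_rot: [[0.985, -0.171, 0.003], [-0.171, -0.985, -0.001], [0.003, 0.0, -1.0]]
wrist_force: [0.2, -0.8, 1.5]
gripper_width: 0.0515
```

Emit:
play_rows --targets '[[1,[0,0,0],0],[1,[0,0,0],0],[1,[0,0,0],0],[1,[0,0,0],0]]'

```text
time: 16.22
tool_pos: [0.5066, -0.1282, 0.0923]
eef_rot: [[0.985, -0.172, 0.002], [-0.172, -0.985, -0.002], [0.003, 0.001, -1.0]]
wrist_force: [-1.7, -4.0, 6.1]
gripper_width: 0.0227
```

Emit:
play_rows --targets '[[1,[0,0,-8],0],[1,[0,0,-20],0],[1,[0,0,-35],0],[1,[0,0,-45],0],[1,[0,0,-50],0],[1,[0,0,-50],0],[1,[0,0,-50],0],[1,[0,0,-50],0]]'

```text
time: 16.88
tool_pos: [0.5049, -0.1271, 0.1398]
eef_rot: [[0.985, -0.171, -0.002], [-0.171, -0.985, 0.001], [-0.002, -0.0, -1.0]]
wrist_force: [-0.0, 0.5, -8.6]
gripper_width: 0.0225
```

```bash
python3 w.py
```

```text
[-7.84 -8.72 -8.68 -8.73 -7.73] -8.339811919463191 [ 0.50517307 -0.1271917   0.14012248] 0.022522565970316887 [ 0.02736494 -0.00284006 -0.05743031] 17.1333
```

The right box is heavy, at about 0.85 kg. I'll raise it further and carry it to the crate.

Emit:
play_rows --targets '[[1,[0,0,-15],0],[1,[0,0,-35],0],[1,[0,0,-50],0],[1,[5,25,-55],0],[1,[10,50,-55],1],[1,[15,75,-55],1],[1,[20,100,-55],1],[1,[25,125,-55],1.5]]'

```text
time: 17.8
tool_pos: [0.5086, -0.2559, 0.1955]
eef_rot: [[0.98, -0.197, -0.0], [-0.197, -0.98, 0.0], [-0.0, -0.0, -1.0]]
wrist_force: [0.5, -0.2, -7.2]
gripper_width: 0.0228
```

Emit:
play_rows --targets '[[1,[5,25,0],0],[1,[10,50,0],0],[1,[15,75,0],0],[1,[19,95,0],0],[1,[20,101,0],0],[1,[20,101,0],0],[1,[20,101,0],0]]'

```text
time: 18.38
tool_pos: [0.5082, -0.3574, 0.1951]
eef_rot: [[0.98, -0.198, -0.001], [-0.198, -0.98, 0.001], [-0.001, -0.001, -1.0]]
wrist_force: [-0.9, 1.0, -8.7]
gripper_width: 0.0227
```

```bash
python3 st.py; python3 - <<'E'
from fit import *
from rig import arm
a=arm.capture('top');b=arm.capture('side');cv2.imwrite('pics/c.png',np.vstack([a[100:280],b]))
E
```

```text
18.3833 [ 0.5082 -0.3574  0.1951] yaw -11.4 [-0.9  1.  -8.7] [ 0.03 -0.06  0.03] [-0.7   0.21  1.47  0.    1.47  1.07]
```

View pics/c.png

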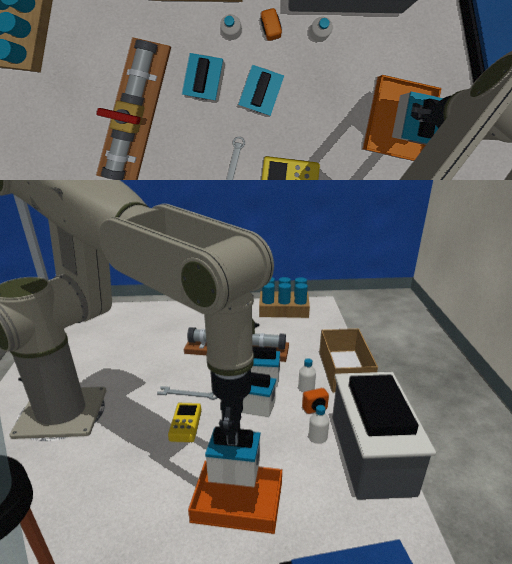

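The box is centred over the crate and both light boxes are standing. I'll lower it gently; contact should come after about 98 mm.

Emit:
play_rows --targets '[[1,[2,0,15],0],[1,[2,0,32],0],[1,[2,0,50],0],[1,[2,0,66],0],[1,[2,0,78],0],[1,[2,0,86],0],[1,[2,0,90],0],[1,[2,0,92],0]]'

```text
time: 19.15
tool_pos: [0.5105, -0.3577, 0.1035]
eef_rot: [[0.98, -0.197, -0.0], [-0.197, -0.98, 0.0], [-0.0, -0.0, -1.0]]
wrist_force: [0.0, -0.7, -8.1]
gripper_width: 0.0226
```

Emit:
play_rows --targets '[[1,[0,0,1],0],[1,[0,0,2],0],[1,[0,0,3],0],[1,[0,0,4],0],[1,[0,0,4.5],0],[1,[0,0,5],0],[1,[0,0,5],0],[1,[0,0,5],0]]'

```text
time: 19.82
tool_pos: [0.5104, -0.3582, 0.0988]
eef_rot: [[0.98, -0.197, -0.0], [-0.197, -0.98, 0.0], [-0.0, 0.0, -1.0]]
wrist_force: [-0.7, -0.1, -8.5]
gripper_width: 0.0226
```

Emit:
play_rows --targets '[[1,[0,0,0.5],0],[1,[0,0,1],0],[1,[0,0,1.5],0],[1,[0,0,2],0],[1,[0,0,2],0],[1,[0,0,2],0]]'

```text
time: 20.32
tool_pos: [0.5105, -0.3584, 0.0973]
eef_rot: [[0.98, -0.197, 0.0], [-0.197, -0.98, -0.0], [0.0, 0.0, -1.0]]
wrist_force: [-2.4, -0.0, -1.8]
gripper_width: 0.0226
```

Emit:
play_rows --targets '[[1,[0,0,0.5],0],[1,[0,0,1],0],[1,[0,0,1],0],[1,[0,0,1],0]]'

```text
time: 20.65
tool_pos: [0.5106, -0.3586, 0.0973]
eef_rot: [[0.98, -0.197, 0.001], [-0.197, -0.98, -0.001], [0.001, 0.001, -1.0]]
wrist_force: [-6.2, 0.8, 4.1]
gripper_width: 0.0226
```

The weight has gone onto the crate floor, with TCP at 0.0973 as predicted. I'll release and retreat.

Emit:
play_rows --targets '[[1,[0,0,0],0],[0.5,[0,0,0],0],[0,[0,0,0],0],[0,[0,0,0],0],[0,[0,0,0],0],[0,[0,0,-25],0],[0,[0,0,-60],0],[0,[0,0,-100],0]]'

```text
time: 21.32
tool_pos: [0.5092, -0.357, 0.1942]
eef_rot: [[0.98, -0.197, -0.004], [-0.197, -0.98, 0.003], [-0.004, -0.002, -1.0]]
wrist_force: [0.2, 0.0, 0.6]
gripper_width: 0.0853
```

Emit:
play_rows --targets '[[0,[-20,0,-30],0],[0,[-50,20,-30],0],[0,[-80,40,-30],0],[0,[-110,60,-30],0],[0,[-110,60,-30],0],[0,[-110,60,-30],0]]'

```text
time: 21.82
tool_pos: [0.3895, -0.3962, 0.2262]
eef_rot: [[0.98, -0.2, 0.001], [-0.2, -0.98, -0.001], [0.001, 0.001, -1.0]]
wrist_force: [0.2, 0.3, -0.3]
gripper_width: 0.0855
```

```bash
python3 st.py; python3 - <<'E'
from fit import *
from rig import arm
a=arm.capture('top');b=arm.capture('side');cv2.imwrite('pics/d.png',np.vstack([a[100:280],b]));C=arm.get_calibration('top')
h=cv2.cvtColor(a,cv2.COLOR_BGR2HSV).astype(int)
m=(h[...,0]>85)&(h[...,0]<102)&(h[...,1]>120)&(h[...,2]>60)|(h[...,2]<55)
m=cv2.morphologyEx(m.astype(np.uint8),cv2.MORPH_CLOSE,np.ones((3,3)))
for n,x,y,t,z in(('L',.6004,.135,-.1615,0),('M',.5706,-.0072,-.3169,0),('R',.511,-.358,-.2,.005)):
    q=near(m,proj(np.array([[x,y,.1]]),C)[0])
    print(n,fit(np.array([x,y,t]),[(.102,.082,.074+z,.082+z),(.08,.024,.082+z,.114+z)],[(q,C)]))
E
```

```text
21.8167 [ 0.3895 -0.3962  0.2262] yaw -11.6 [ 0.2  0.3 -0.3] [-0.01 -0.06  0.02] [-0.89  0.01  1.62  0.    1.51  0.89]
L (array([ 0.6009631 ,  0.13517948, -0.16052319]), np.float64(0.04638501742160279))
M (array([ 0.57117015, -0.00648154, -0.31426072]), np.float64(0.03402392510402219))
R (array([ 0.50922144, -0.36137881, -0.19084053]), np.float64(0.03972491909385113))
```

View pics/d.png

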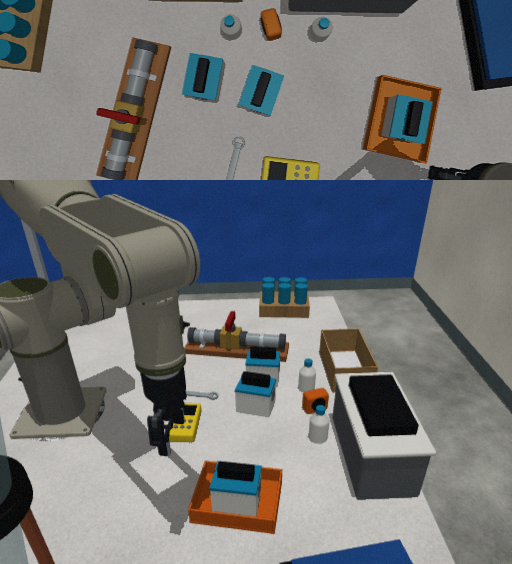

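The heavy box stands flat in the crate, the valve bar is across the pipe, the left and middle boxes are back where they were, and the bystanders are untouched. I'm handing in.

```bash
python3 -c "
from rig import arm
print(arm.hand_in())"
```

```text
the job is handed in; nothing more can be done
None
```

The job is done and handed in at about 22 s of the 72 s allowed; the hand-in gave no verdict.

- **Valve:** I turned the handle clockwise until the moment on the wrist rose to about 1.75 N m, which means it was on its end stop. After release, the wrist picture shows the bar square to the pipe.
- **Weighing:** I lifted the boxes left, middle, right. They weighed about 0.27, 0.25 and 0.85 kg, so the right box is the full one.
- **Heavy box:** I lowered it into the crate in sub-millimetre steps at the end and let go only once the floor carried its weight. The last top-view fit puts it upright at (0.509, -0.361), about 4 mm from the crate's centre and within 1° of its axes.
- **Light boxes:** Both stand upright within 1 mm of where they started, by top-view fits before and after.
- **Everything else:** In the last pictures the bottles, tape measure, meter and wrench look unmoved, judged by eye only. The arm is clear of everything.

The one disagreement was 2–4 mm in y between the wrist and top cameras on the box positions. It had no effect on the grasps.

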